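# Clamp the board stack in the thumbwheel holder

### The job

Stand the stack of green boards in the open bay of the board holder, lengthwise between the two jaws, and let go of it. Then roll the holder's recessed thumbwheel with a fingertip until the moving jaw has clamped the stack firmly against the fixed jaw. Move the jaw only by the wheel, and leave the jar and the tools lying around where they are.

Things in the scene. Friction and masses are not known exactly. Their poses are not given: they have to be found in the camera images.
- stack_centre (a point): centre, half-way up, of the loose stack of three green circuit boards on spacers: 46 mm (x) by 66 mm (y, its length) by 37 mm high (z up), 90 g, standing flat on the desk. Grip it across the 46 mm width, pads over the boards' edges: these lie 0-2, 12-14 and 25-27 mm above its underside, with open spaces between. Gripping 6 mm above this point takes the upper two.
- holder: board holder, aluminium fixture fixed on the desk, 228 mm long (x) by 86 mm wide (y); origin on its underside. Fixed jaw at its +x end, rubber face at x = 100 mm; wheel housing at x = -110 to -20 mm, 60 mm wide, 50 mm high; moving jaw and bay between them. Jaws are 60 mm wide, 38 mm high. The bay's floor is a spine 36 mm wide, 10 mm above the desk; open desk beside it.
- holder_bay (a point): point on the bay's floor (10 mm above the desk) where the middle of the stack's underside belongs, midway between the jaws within some mm: x = +60 mm, y = 0 in the holder; axes as the holder's. The stack's 66 mm length (its y) lies along the holder's x, either way round.
- wheel_top (a point): topmost rim point of the thumbwheel, 62 mm above the desk, at x = -65 mm, y = 0 in the holder, axes as the holder's. Wheel: 56 mm diameter, 16 mm wide, black ribbed rubber (grips well), rigid, axle along holder y; it stands 12 mm out of a slot in the housing's top. Press on it with 5 to 8 N and sweep some 24 mm level to holder +x: it rolls along and closes the jaw; lift, go back, repeat.
- thumbwheel (a joint): angle of the thumbwheel, rad; grows as its top rolls towards holder +x (closing the jaw). One rad is 28 mm of rim and moves the jaw 10 mm. About 2.5 N along the rim turns it; once the stack is clamped, it stops and the fingertip slips. It stays where it is left and holds the clamping force (up to 7 N).
- clamp_jaw (a joint): travel of the moving jaw, m; 0 = fully open, with 92 mm between the jaw faces; grows as it closes, so the space between the jaws is 92 mm minus this; on the 66 mm stack it comes to rest at about 0.026. It starts between 0 and 0.010.
- fixed_jaw: the fixed upright jaw at the holder's +x end; origin on its face's foot, at desk height.
- jaw_face (a point): middle of the moving jaw's rubber face (24 mm above the desk), axes as the holder's.
- board_stack: the stack of boards; origin at the centre of its underside, axes as stack_centre.
- flux_jar: small closed jar with an orange lid, 41 mm in diameter, 50 mm high, standing loose; bystander. Origin at the centre of its underside.
- side_cutters: side cutters with red handles lying flat, 124 mm long; bystander.
- long_nose: long-nose pliers with blue handles lying flat, 147 mm long; bystander.
- solder_sucker: blue pen-shaped solder pump, 154 mm long, lying flat; bystander.
There are look-alikes about, which are no part of the job. What is shaped like the board_stack but red or turquoise is not meant.

How it is judged:
By the outcome, as a careful person would: the job done as asked, in the order asked, and still so for the second after the job is handed in, with the robot touching nothing.
It also fails if it takes over 58 s, if anything falls off the work surface, if the arm or the gripper's body presses on something with over 40 N, if the wrist force passes 120 N, or if a joint passes its speed limit or range.

### The arm

A 7-joint arm with a two-finger parallel gripper is mounted at the origin on a cart in front of the work surface, level with it; the furniture and walls round the work are solid. World frame = base frame: x ahead of the robot, y to its left, z up, the work surface at z = 0. Lengths are in m, angles in rad, forces in N, time in s.
With the tool pointing down it reaches from about 0.35 to 0.775 m from the base axis. Payload 3.1 kg.
Tool frame: the origin (TCP) lies at the very end of the fingers, on their centre line; the grasp point (between the pads) lies 19 mm behind it; z points along the fingers, y is the line along which they close (so a half turn about z gives the same grasp; the last joint's range is limited). The gripper opens to 85 mm and grips with 20 to 120 N. Pads are 22 mm wide; open, the fingers measure 114 mm over their backs; the gripper's body (76 mm by 85 mm) begins 54 mm behind the grasp point. The pads swing forward as they close: fully open they stand 13 mm farther back than shut.
Start: joints at [-1.3, 0.311, 0.014, 1.512, -0.004, 1.319, -0.027], TCP at [0.169, 0.523, 0.231] pointing down, gripper open.
Joint ranges: [-2.7, 2.7], [-0.3, 1.91], [-1.27, 1.3], [0.12, 2.57], [-1.44, 4.58], [0.2, 2.03], [-3.05, 3.05]. Speed limits (rad/s): [2.79, 2.79, 3.14, 3.14, 3.14, 3.14, 3.14].

### API

Orientations are given as a rotation vector (axis times angle).
In Python, from bench import telemetry, imaging, bot, spotter gives the robot as it stands. The module is installed in compiled form; this text tells all that it offers.
- The arm moves only by the tool play_rows, never from a script. Its argument "moves" is one flat list of numbers, 7 for each row, row after row: the opening, from 0 (shut) to 1 (fully open), then the shift along the tool's x, y, z in mm, then the turn, a rotation vector about the tool's x, y, z in degrees. A call has 1 to 12 rows; each row is the pose to reach, as a shift and turn from the pose commanded when the call began, along the tool's axes at that moment; what a row does not reach only later rows make up. A row lasts 1/8 s, in which the tool goes at most 62.5 mm and 10.7 degrees, less where a joint would pass 70% of its speed; a pose out of reach is approached as far as the arm can. A call with a gripper value outside its range is refused whole. The fingers move at their own pace and stop on an object; the grip force is fixed at half the most. Time passes only in rows, so rows that repeat a pose let the fingers close. It gives the time, the measured TCP pose, the force, the opening and the grip force at its end, in the units of the state.
- telemetry.get_obs(): the state, without advancing time (a new reading comes with each control period).
- imaging.grab_frame(name): name is "side" or "top" or "wrist"; returns the picture (480x640x3 uint8, blue, green, red); there is no depth.
- imaging.camera_info(name): a dict with "fx", "fy", "cx", "cy" (pixels), "world_from_camera" (4x4, takes a point from camera to world coordinates). Camera axes: x right, y down, z forward; pixel columns grow to the right and rows downward; lengths in m; the calibration is good to about 2 mm. A picture is of the moment at which its call begins: read the wrist's pose just before it. camera_info takes no time and is no camera call; for the wrist camera it gives the pose at the moment of the call.
- bot.close_job(): hands the job in; it is judged then, once.
Trained networks look in the newest picture that a camera, given by its name, has taken for a name from the list of things; names that differ only in an ending like _2 or _b are one class to them, and where a whole thing is asked for, a point or a joint stands for the part that bears it (a point fixed in the world has none). Each returns a list of dicts, best first, with "confidence" (0 to 1); they miss things now and then, are a little off and sometimes report something else, mostly with a low value. They report only what shows in the picture. A call takes as long as a camera call. They do not tell look-alikes from the thing itself.
- spotter.boxes_of(camera, thing): "location" ([x, y, z] in m, in world coordinates, good to about 4 mm: the middle of the surface that is visible of it).
- spotter.regions_of(camera, thing): "mask" (480x640 bool, what is visible of it).
The state is a dict: "clock": time; "q": joint angles; "qvel": joint speeds; "joint_torque": joint torques, N m; "position": TCP position; "tcp_rot": TCP orientation; "contact_force": force on the tool from outside, world axes, zero at the start; "moment": the same for the moment, N m; "finger_gap": finger opening in m; "finger_force": force on a finger pad.
Only numpy, scipy, OpenCV 4.12 (cv2) and the standard library are available. Lean on these libraries where they do the work, as an engineer would, in place of code of your own. Each camera call takes 0.05 s, during which the arm holds its last target. There are 200 camera calls.

## Working session

There is one attempt and no reset: what is moved stays moved. The work goes in short steps, Python scripts to look and compute and a tool call to move; the robot and the scene stay as the last step left them, time stands still between calls to the robot, and variables do not carry over. Pictures are saved under pics/ and viewed, at most 12 in all, crops included, and the job is handed in when it is done.

Besides the shell and the picture viewer there is one more tool, called after "Emit:" by a JSON object that holds its "fn" and its "kwargs". play_rows: Moves the arm, as the interface text tells. Its arguments: {"type":"object","properties":{"moves":{"type":"array"}},"required":["moves"]}

```bash
mkdir -p pics
python3 - <<'E'
from bench import telemetry, imaging, bot, spotter
import cv2,numpy as np
o=telemetry.get_obs(); print({k:np.round(o[k],3) for k in('clock','position','tcp_rot','contact_force','finger_gap')})
ims=[]
for c in('top','side'):
    im=imaging.grab_frame(c); cv2.imwrite(f'pics/{c}0.png',im)
    i=imaging.camera_info(c); print(c,i['fx'],i['cx'],i['cy'],np.round(i['world_from_camera'],3).tolist())
    for t in('board_stack','stack_centre','holder','wheel_top','jaw_face','fixed_jaw','holder_bay','flux_jar'):
        try: print(c,t,[(np.round(d['location'],3).tolist(),round(d['confidence'],2)) for d in spotter.boxes_of(c,t)])
        except Exception as e: print(c,t,e)
E
```

```text
{'clock': np.float64(0.0), 'position': array([0.169, 0.523, 0.23 ]), 'tcp_rot': array([-0.489, -3.103,  0.004]), 'contact_force': array([-0.047,  0.107, -0.086]), 'finger_gap': np.float64(0.085)}
top 471.472133192985 325.2400646595296 243.13904654486703 [[0.029, -0.99, 0.139, 0.448], [-0.999, -0.032, -0.017, 0.157], [0.021, -0.139, -0.99, 0.903], [0.0, 0.0, 0.0, 1.0]]
top board_stack [([0.544, 0.399, 0.024], 0.75), ([0.621, 0.294, 0.029], 0.65), ([0.654, 0.403, 0.029], 0.64)]
top stack_centre [([0.541, 0.396, 0.026], 0.97), ([0.651, 0.406, 0.029], 0.82), ([0.617, 0.294, 0.025], 0.68)]
top holder [([0.589, 0.015, 0.035], 0.8), ([0.712, 0.255, 0.02], 0.28)]
top wheel_top [([0.584, 0.011, 0.041], 0.9)]
top jaw_face [([0.591, 0.033, 0.036], 0.93)]
top fixed_jaw [([0.599, 0.141, 0.04], 0.77)]
top holder_bay [([0.585, 0.006, 0.032], 0.56)]
top flux_jar [([0.469, 0.268, 0.046], 0.61), ([0.58, 0.009, 0.039], 0.28)]
side 525.9888876576848 320.82502496188476 237.91220398743206 [[0.885, -0.296, 0.358, 0.19], [-0.465, -0.554, 0.691, -0.558], [-0.006, -0.778, -0.628, 0.744], [0.0, 0.0, 0.0, 1.0]]
side board_stack [([0.542, 0.396, 0.025], 0.87), ([0.647, 0.4, 0.028], 0.82)]
side stack_centre [([0.643, 0.4, 0.03], 0.74), ([0.545, 0.391, 0.023], 0.65), ([0.616, 0.288, 0.028], 0.63), ([0.757, -0.023, 0.013], 0.53)]
side holder [([0.578, -0.009, 0.034], 0.7), ([0.615, 0.283, 0.026], 0.26)]
side wheel_top [([0.58, -0.014, 0.034], 0.9), ([0.466, 0.258, 0.042], 0.4)]
side jaw_face [([0.581, 0.033, 0.04], 0.73)]
side fixed_jaw [([0.599, 0.137, 0.034], 0.62)]
side holder_bay [([0.579, -0.012, 0.034], 0.76)]
side flux_jar [([0.47, 0.262, 0.04], 0.78)]
```

View pics/top0.png

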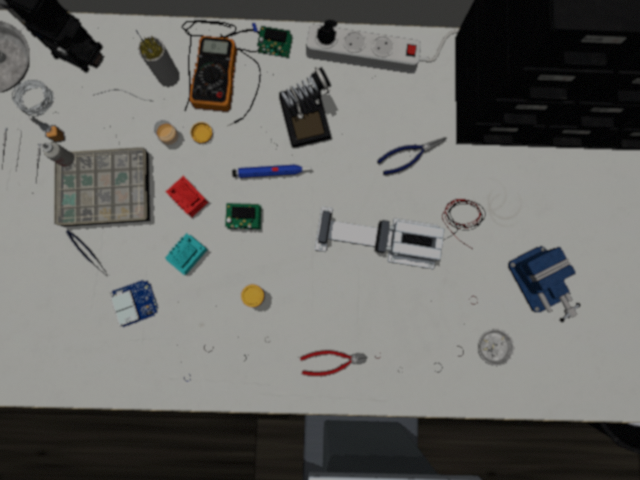

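View pics/side0.png

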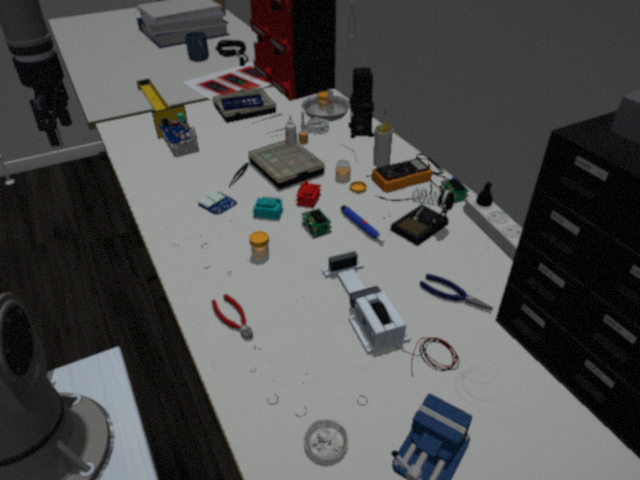

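Top image candidates for the stack: green at (243,217), red at (187,196), turquoise at (187,254), and a small green board by the multimeter at (275,41). By its description, the green one at (243,217) is the stack. The side image shows it at (316,222). In the top image the holder's fixed jaw is at (325,229) and its wheel at (418,240), so holder +x runs roughly along world +y.

```bash
cat > h.py <<'E'
from bench import telemetry, imaging, bot, spotter
import cv2,numpy as np
from scipy.spatial.transform import Rotation as R
def ray(i,uv):
    T=np.array(i['world_from_camera']); uv=np.atleast_2d(uv).astype(float)
    d=np.c_[(uv[:,0]-i['cx'])/i['fx'],(uv[:,1]-i['cy'])/i['fy'],np.ones(len(uv))]@T[:3,:3].T
    return T[:3,3],d
def onplane(i,uv,z):
    p,d=ray(i,uv); return (p+d*((z-p[2])/d[:,2])[:,None])[:,:2]
def proj(i,P):
    T=np.linalg.inv(i['world_from_camera']); c=np.atleast_2d(P)@T[:3,:3].T+T[:3,3]
    return np.c_[i['fx']*c[:,0]/c[:,2]+i['cx'],i['fy']*c[:,1]/c[:,2]+i['cy']]
def tri(obs): # [(info,uv)]
    A=np.zeros((3,3));b=np.zeros(3)
    for i,uv in obs:
        p,d=ray(i,uv);d=d[0]/np.linalg.norm(d[0]);M=np.eye(3)-np.outer(d,d);A+=M;b+=M@p
    return np.linalg.solve(A,b)
def down(yaw): # tool z down; tool y axis along (cos yaw, sin yaw) deg
    c,s=np.cos(np.radians(yaw)),np.sin(np.radians(yaw))
    y=np.array([c,s,0]);z=np.array([0,0,-1.]);return R.from_matrix(np.c_[np.cross(y,z),y,z])
def go(pos,yaw):
    o=telemetry.get_obs();r=R.from_rotvec(o['tcp_rot']);
    print('shift mm',np.round(r.inv().apply(np.array(pos)-o['position'])*1000,1),'turn deg',np.round((r.inv()*down(yaw)).as_rotvec(degrees=True),1),'t',round(float(o['clock']),2),'pos',np.round(o['position'],4),'yaw',np.degrees(np.arctan2(*r.as_matrix()[1::-1,1])).round(2),'F',np.round(o['contact_force'],1),'gap',round(float(o['finger_gap']),4))
E
python3 - <<'E'
from h import *
im=[cv2.imread(f'pics/{c}0.png') for c in('top','side')]
a=cv2.resize(im[0][170:280,150:290],(560,440),interpolation=cv2.INTER_CUBIC)
cv2.imwrite('pics/crop.png',a)
i=imaging.camera_info('wrist'); o=telemetry.get_obs()
r=R.from_rotvec(o['tcp_rot']); T=np.array(i['world_from_camera'])
print('cam in tool',np.round(r.inv().apply(T[:3,3]-o['position']),3),np.round(r.inv().as_matrix()@T[:3,:3],2).tolist(),i['fx'])
print(tri([(imaging.camera_info('top'),(243,217)),(imaging.camera_info('side'),(316,222))]))
go([.6,.27,.23],0);go([.6,.27,.23],180)
E
```

```text
cam in tool [ 0.069 -0.001 -0.143] [[0.0, -0.96, -0.27], [1.0, 0.0, 0.0], [-0.0, -0.27, 0.96]] 367.27484187621656
[0.62048599 0.29996669 0.01498417]
shift mm [-487.8 -108.6    1.3] turn deg [ 0.  -0.  72.1] t 0.9 pos [0.1692 0.5234 0.2313] yaw 72.08 F [ 0.2 -0.1 -0.5] gap 0.0855
shift mm [-487.8 -108.6    1.3] turn deg [   0.     0.  -107.9] t 0.9 pos [0.1692 0.5234 0.2313] yaw 72.08 F [ 0.2 -0.1 -0.5] gap 0.0855
```

View pics/crop.png

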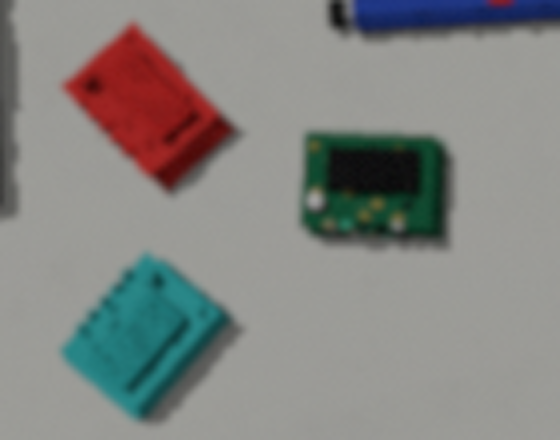

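The crop confirms the green stack, with its long side roughly along world y. Now I'm moving to a wrist view.

Emit:
{"fn": "play_rows", "kwargs": {"moves": [1,-60,-15,0,0,0,9,1,-120,-30,0,0,0,18,1,-180,-45,0,0,0,27,1,-240,-60,0,0,0,36,1,-300,-80,0,0,0,45,1,-360,-100,0,0,0,54,1,-420,-115,0,0,0,63,1,-470,-125,0,0,0,72,1,-494,-128,0,0,0,72,1,-494,-128,0,0,0,72,1,-494,-128,0,0,0,72]}}

```text
clock: 2.28
position: [0.5988, 0.2509, 0.2311]
tcp_rot: [-2.217, -2.224, 0.0]
contact_force: [-1.1, 0.6, 1.0]
finger_gap: 0.0853
finger_force: 0.0
```

Run:
```python
from h import *
go([.6,.25,.23],0)
i=imaging.camera_info('wrist');im=imaging.grab_frame('wrist');cv2.imwrite('pics/w1.png',im)
np.save('w1.npy',i,allow_pickle=True)
for t in('board_stack','holder'):
  for d in spotter.regions_of('wrist',t):
    m=d['mask'].astype(np.uint8);print(t,round(d['confidence'],2),cv2.boundingRect(m))
```

```text
shift mm [-0.9  1.2  1.1] turn deg [-0.1 -0.1  0.2] t 2.27 pos [0.5988 0.2509 0.2311] yaw 0.18 F [-1.1  0.6  1. ] gap 0.0853
board_stack 0.74 (323, 117, 51, 70)
board_stack 0.63 (344, 0, 97, 76)
board_stack 0.57 (218, 0, 91, 80)
holder 0.82 (277, 282, 91, 125)
holder 0.33 (69, 264, 54, 92)
```

View pics/w1.png

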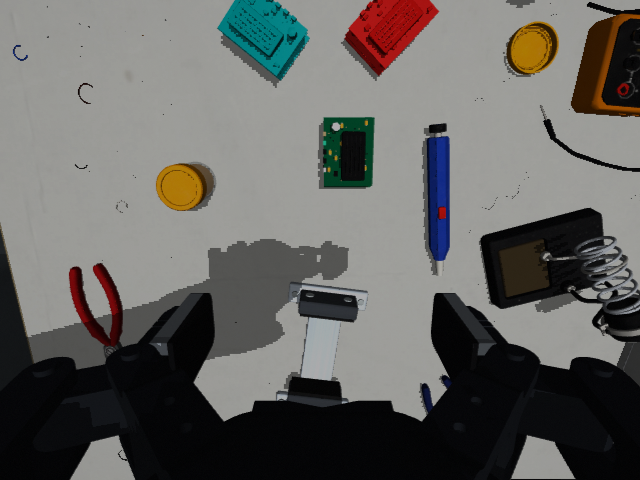

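The wrist view shows the green stack at (347,152), jar at (182,187), sucker at (438,195), fixed jaw at (330,302), spine at (320,350), and moving jaw at (315,388).

```bash
cat >> h.py <<'E'
def green(im,box):
    x,y,w,h=box; hsv=cv2.cvtColor(im,cv2.COLOR_BGR2HSV); m=cv2.inRange(hsv,(40,70,30),(85,255,255))
    k=np.zeros_like(m);k[y:y+h,x:x+w]=m[y:y+h,x:x+w]
    k=cv2.morphologyEx(k,cv2.MORPH_CLOSE,np.ones((25,25)));k=cv2.morphologyEx(k,cv2.MORPH_OPEN,np.ones((7,7)))
    c=max(cv2.findContours(k,0,2)[0],key=cv2.contourArea)
    return c[:,0,:].astype(float)
def stack(i,c,z):
    P=onplane(i,c+0.0,z).astype(np.float32)*1000
    (cx,cy),(w,h),a=cv2.minAreaRect(P); return cx,cy,w,h,a
E
python3 - <<'E'
from h import *
i=np.load('w1.npy',allow_pickle=True).item();im=cv2.imread('pics/w1.png')
c=green(im,(300,95,100,115))
for z in(.02,.027,.035):print(z,np.round(stack(i,c,z),1))
print(cv2.minAreaRect(c.astype(np.float32)))
x,y,*_=stack(i,c,.027)
go([x/1000,y/1000-.02,.13],0)
E
```

```text
0.02 [6.220e+02 2.999e+02 4.700e+01 6.360e+01 2.000e-01]
0.027 [6.215e+02 3.003e+02 4.610e+01 6.230e+01 2.000e-01]
0.035 [6.210e+02 3.007e+02 4.500e+01 6.090e+01 2.000e-01]
((348.0, 151.5), (69.0, 50.0), 90.0)
shift mm [ 28.7  23.1 101.6] turn deg [-0.  -0.1  0.2] t 2.42 pos [0.5986 0.2513 0.2316] yaw 0.24 F [0.3 0.2 0.1] gap 0.085
```

Emit:
{"fn": "play_rows", "kwargs": {"moves": [1,15,12,50,0,0,0,1,29,23,100,0,0,0,1,29,23,100,0,0,0,1,29,23,100,0,0,0]}}

```text
clock: 2.92
position: [0.6233, 0.2788, 0.1332]
tcp_rot: [2.218, 2.223, 0.003]
contact_force: [0.2, -0.7, 1.2]
finger_gap: 0.0854
finger_force: 0.0
```

Run:
```python
from h import *
i=imaging.camera_info('wrist');im=imaging.grab_frame('wrist');cv2.imwrite('pics/w2.png',im)
np.save('w2.npy',i,allow_pickle=True)
i1=np.load('w1.npy',allow_pickle=True).item()
u=proj(i,[.6215,.3003,.027])[0].astype(int);print(u)
c=green(im,(u[0]-75,u[1]-85,150,170))
for z in(.02,.027,.035):print(z,np.round(stack(i,c,z),1))
print(cv2.approxPolyDP(c.astype(np.int32)[:,None],8,True)[:,0].tolist())
c1=green(cv2.imread('pics/w1.png'),(300,95,100,115));m=lambda c:cv2.minAreaRect(c.astype(np.float32))[0]
print('tri',tri([(i,m(c)),(i1,m(c1))]))
go([.6215,.3003,.006],0)
cv2.polylines(im,[c.astype(np.int32)],True,(255,0,255),1)
cv2.imwrite('pics/w2c.png',im)
```

```text
[320 201]
0.02 [6.214e+02 3.002e+02 4.780e+01 6.570e+01 1.000e-01]
0.027 [6.214e+02 3.015e+02 4.650e+01 6.390e+01 1.000e-01]
0.035 [6.215e+02 3.029e+02 4.500e+01 6.180e+01 1.000e-01]
[[290, 152], [289, 244], [312, 244], [312, 174], [343, 177], [341, 244], [351, 244], [354, 156]]
tri [0.62175102 0.30079164 0.01819666]
shift mm [ 21.6  -3.2 128.4] turn deg [ 0.3 -0.1  0.1] t 2.98 pos [0.6242 0.2786 0.1344] yaw 0.08 F [ 0.1 -0.1  1.1] gap 0.0852
```

View pics/w2c.png

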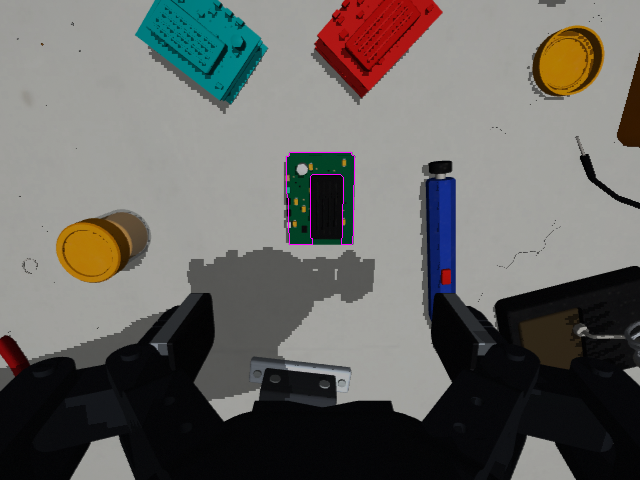

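The crop shows the contour fitting the stack with edges nearly aligned to the tool (about 1°). The space for the fingers is clear, with the sucker at (440,250) well to the right. I'll descend and grip.

Emit:
{"fn": "play_rows", "kwargs": {"moves": [1,22,-2,30,0,0,0,1,22,-2,70,0,0,0,1,22,-2,105,0,0,0,1,22,-2,128,0,0,0,1,22,-2,128,0,0,0,0,22,-2,128,0,0,0,0,22,-2,128,0,0,0,0,22,-2,128,0,0,0,0,22,-2,128,0,0,0,0,22,-2,128,0,0,0,0,22,-2,128,0,0,0]}}

```text
clock: 4.35
position: [0.6227, 0.3013, 0.0061]
tcp_rot: [2.219, 2.222, 0.007]
contact_force: [-0.2, 0.1, 6.1]
finger_gap: 0.0441
finger_force: 61.2
```

Run:
```python
from h import *
go([.6,.14,.2],0)
i=imaging.camera_info('top')
```

```text
shift mm [-160.9  -22.1 -194.3] turn deg [ 0.2 -0.1  0.1] t 4.35 pos [0.6227 0.3013 0.0061] yaw 0.09 F [-0.2  0.1  6.1] gap 0.0441
```

Emit:
{"fn": "play_rows", "kwargs": {"moves": [0,0,0,-30,0,0,0,0,-20,-5,-85,0,0,0,0,-60,-10,-130,0,0,0,0,-110,-15,-165,0,0,0,0,-170,-22,-190,0,0,0,0,-230,-22,-195,0,0,0,0,-285,-22,-195,0,0,0,0,-320,-22,-195,0,0,0,0,-320,-22,-195,0,0,0,0,-320,-22,-195,0,0,0,0,-320,-22,-195,0,0,0]}}

```text
clock: 5.72
position: [0.5994, -0.0168, 0.198]
tcp_rot: [-2.215, -2.226, -0.001]
contact_force: [0.5, -0.3, -0.1]
finger_gap: 0.0441
finger_force: 61.3
```

Run:
```python
from h import *
go([.6,.1,.2],0)
i=imaging.camera_info('wrist');im=imaging.grab_frame('wrist');cv2.imwrite('pics/w3.png',im)
np.save('w3.npy',i,allow_pickle=True)
w1=cv2.imread('pics/w1.png')[270:420,250:400]
a=np.hstack([cv2.resize(im[0:300,200:500],(520,520),interpolation=cv2.INTER_CUBIC)])
b=cv2.resize(w1,(280,280),interpolation=cv2.INTER_CUBIC)
can=np.zeros((520,800,3),np.uint8);can[:,:520]=a;can[:280,520:]=b
cv2.imwrite('pics/w3c.png',can)
```

```text
shift mm [116.8   1.2  -1.8] turn deg [-0.  -0.1  0.3] t 5.72 pos [ 0.5994 -0.0168  0.198 ] yaw 0.29 F [ 0.5 -0.3 -0.1] gap 0.0441
```

View pics/w3c.png

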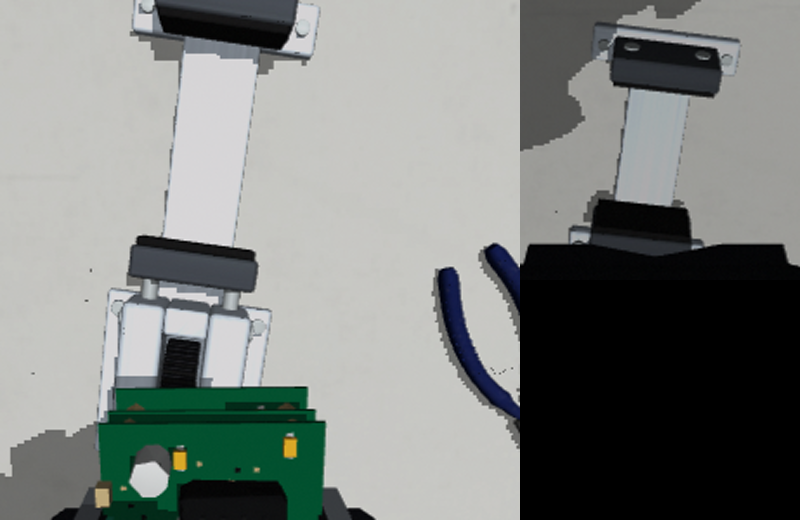

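The view shows the spine as a tilted strip from crop (221,47) to (198,244). The fixed jaw face foot is at about (221,44), the moving jaw face at (197,244), and the wheel at (181,360).

Run:
```python
from h import *
i3=np.load('w3.npy',allow_pickle=True).item();i1=np.load('w1.npy',allow_pickle=True).item()
f=lambda u,v:(200+u/1.7333,v/1.7333)
g=lambda u,v:(250+(u-520)/1.8667,270+v/1.8667)
p=lambda n,a:print(n,np.round(a*1000,1).tolist())
L=onplane(i3,[f(184,40),f(162,240),f(258,55),f(233,248)],.010);p('spine L0 L1 R0 R1',L)
for a,b in((0,1),(2,3)):
  d=L[a]-L[b];print('angle of holder x',np.degrees(np.arctan2(d[1],d[0])))
p('fix face foot c',onplane(i3,[f(162,33),f(278,48)],.010))
p('mov face top corners',onplane(i3,[f(137,237),f(256,252)],.038))
p('wheel',onplane(i3,[f(165,345),f(200,345)],.058))
p('house corners',onplane(i3,[f(122,304),f(250,315)],.05))
p('w1 fix face top',onplane(i1,[g(612,85),g(718,95)],.038))
p('w1 mov face foot',onplane(i1,[g(597,202),g(690,210)],.038))
p('w1 spine',onplane(i1,[g(629,88),g(615,200),g(688,95),g(676,207)],.010))
```

```text
spine L0 L1 R0 R1 [[584.9, 135.1], [573.2, 45.0], [619.5, 129.0], [609.0, 41.2]]
angle of holder x 82.62277946912724
angle of holder x 83.20509333724266
fix face foot c [[574.7, 138.0], [628.8, 132.0]]
mov face top corners [[563.9, 46.7], [618.8, 40.3]]
wheel [[577.5, 0.1], [593.3, 0.2]]
house corners [[557.7, 17.4], [616.0, 12.7]]
w1 fix face top [[575.1, 139.0], [632.8, 133.2]]
w1 mov face foot [[565.5, 64.8], [618.8, 59.7]]
w1 spine [[583.1, 122.1], [573.9, 45.2], [617.9, 117.7], [611.7, 40.3]]
```

Run:
```python
from h import *
go([.598,.0957,.07],-6.4)
```

```text
shift mm [112.7  -0.8 128.2] turn deg [-0.  -0.1  6.7] t 5.78 pos [ 0.5993 -0.0171  0.1981] yaw 0.28 F [-0.  -0.1 -0.8] gap 0.0438
```

Emit:
{"fn": "play_rows", "kwargs": {"moves": [0,50,0,20,0,0,3.5,0,100,-1,60,0,0,6.7,0,113,-1,105,0,0,6.7,0,113,-1,128,0,0,6.7,0,113,-1,128,0,0,6.7,0,113,-1,128,0,0,6.7]}}

```text
clock: 6.52
position: [0.5992, 0.0937, 0.0716]
tcp_rot: [2.345, 2.089, 0.003]
contact_force: [0.3, 0.4, -0.4]
finger_gap: 0.0443
finger_force: 61.3
```

Run:
```python
from h import *
go([.598,.0957,.016],-6.4)
im=imaging.grab_frame('side');cv2.imwrite('pics/s4.png',cv2.resize(im[200:370,250:480],(800,591),interpolation=cv2.INTER_CUBIC))
```

```text
shift mm [ 1.8 -1.6 55.6] turn deg [ 0.1 -0.  -0.2] t 6.53 pos [0.5992 0.0937 0.0716] yaw -6.6 F [ 0.3  0.4 -0.4] gap 0.0443
```

View pics/s4.png

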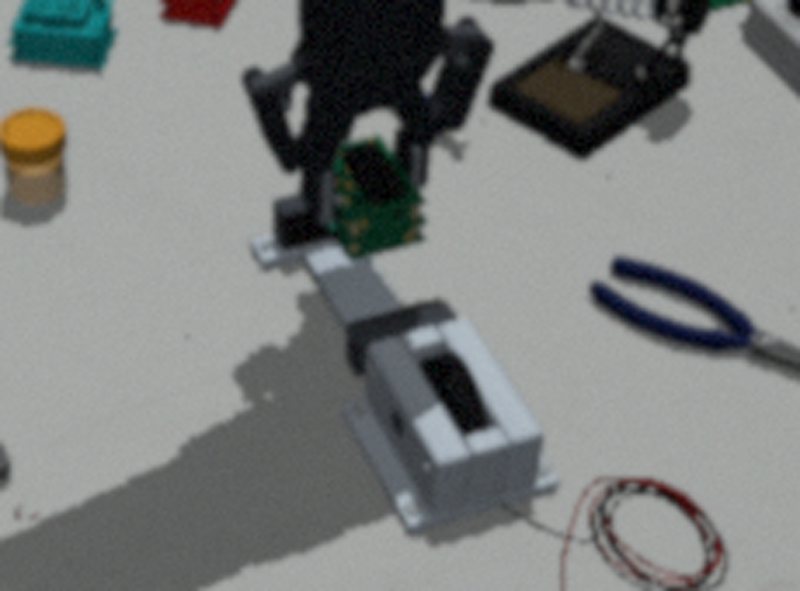

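The side view shows the stack held level above the bay at (378,195), aligned with the spine at (350,285). Now lowering.

Emit:
{"fn": "play_rows", "kwargs": {"moves": [0,2,-1,25,0,0,0,0,2,-1,42,0,0,0,0,2,-1,50,0,0,0,0,2,-1,53,0,0,0,0,2,-1,54,0,0,0,0,2,-1,54,0,0,0]}}

```text
clock: 7.32
position: [0.5979, 0.0956, 0.0169]
tcp_rot: [2.346, 2.089, 0.002]
contact_force: [-1.4, -0.4, -0.4]
finger_gap: 0.044
finger_force: 61.4
```

Emit:
{"fn": "play_rows", "kwargs": {"moves": [0,0,0,1,0,0,0,0,0,0,1,0,0,0]}}

```text
clock: 7.58
position: [0.5979, 0.0957, 0.0161]
tcp_rot: [2.345, 2.089, 0.002]
contact_force: [-1.0, 0.1, 2.5]
finger_gap: 0.0441
finger_force: 61.6
```

Emit:
{"fn": "play_rows", "kwargs": {"moves": [0,0,0,1,0,0,0,0,0,0,1,0,0,0]}}

```text
clock: 7.82
position: [0.5979, 0.0957, 0.016]
tcp_rot: [2.346, 2.089, 0.002]
contact_force: [-2.7, -0.3, 7.8]
finger_gap: 0.0442
finger_force: 62.2
```

Emit:
{"fn": "play_rows", "kwargs": {"moves": [0,0,0,-1,0,0,0,0.75,0,0,-1,0,0,0,0.75,0,0,-1,0,0,0,0.75,0,0,-1,0,0,0,0.75,0,0,-1,0,0,0,0.75,0,0,-20,0,0,0,0.75,0,0,-60,0,0,0,0.4,-50,0,-100,0,0,0,0,-110,0,-140,0,0,0,0,-150,0,-170,0,0,0,0,-150,0,-170,0,0,0,0,-150,0,-170,0,0,0]}}

```text
clock: 9.32
position: [0.5803, -0.053, 0.1854]
tcp_rot: [2.346, 2.089, 0.003]
contact_force: [0.4, 1.5, 0.1]
finger_gap: 0.0003
finger_force: 0.0
```

Run:
```python
from h import *
i=imaging.camera_info('wrist');im=imaging.grab_frame('wrist');cv2.imwrite('pics/w5.png',im)
np.save('w5.npy',i,allow_pickle=True)
u=np.array([.1115,.9938]);F=np.array([.6025,.1355])
go([*(F-177*.001*u),.09],-6.4)
print(np.round(proj(i,[[*(F-.165*u),.062],[*(F-.04*u),.047]])))
```

```text
shift mm [11.4  1.5 94.4] turn deg [-0.  -0.1 -0.1] t 9.38 pos [ 0.58   -0.0517  0.1844] yaw -6.52 F [0.3 0.4 0.2] gap -0.0005
[[324. 193.]
 [323.   6.]]
```

View pics/w5.png

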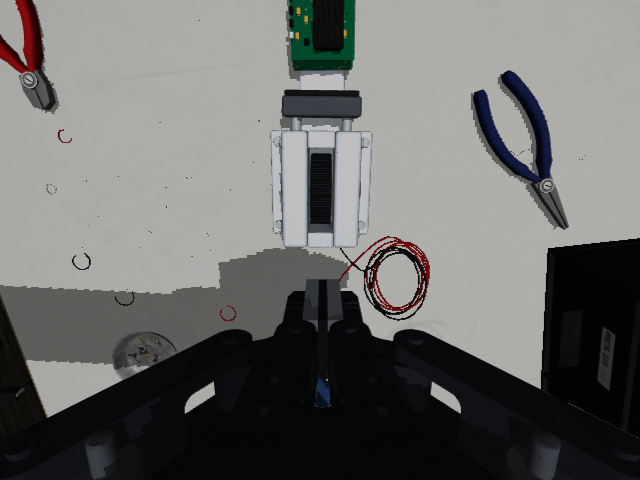

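The stack stands straight in the bay at (322,35) and the jaw at (321,103) is open. The wheel is at (320,188), so it lies on the tool's centre line. The gripper is shut. I'll go down onto the wheel's near part.

Emit:
{"fn": "play_rows", "kwargs": {"moves": [0,13,0,50,0,0,0,0,13,0,95,0,0,0,0,13,0,115,0,0,0,0,13,0,119,0,0,0,0,13,0,120,0,0,0,0,13,0,120,0,0,0]}}

```text
clock: 10.12
position: [0.5826, -0.0402, 0.0654]
tcp_rot: [2.344, 2.089, 0.003]
contact_force: [0.2, 0.1, -0.1]
finger_gap: 0.0001
finger_force: 0.0
```

Emit:
{"fn": "play_rows", "kwargs": {"moves": [0,0,0,1,0,0,0,0,0,0,2,0,0,0,0,0,0,2,0,0,0]}}

```text
clock: 10.5
position: [0.5816, -0.0404, 0.0624]
tcp_rot: [2.346, 2.089, 0.0]
contact_force: [0.5, -0.9, -0.2]
finger_gap: 0.0001
finger_force: 0.0
```

Emit:
{"fn": "play_rows", "kwargs": {"moves": [0,0,0,1,0,0,0,0,0,0,2,0,0,0,0,0,0,2,0,0,0]}}

```text
clock: 10.88
position: [0.5818, -0.0405, 0.0616]
tcp_rot: [2.346, 2.089, 0.001]
contact_force: [-2.3, 0.7, 6.8]
finger_gap: -0.0001
finger_force: 3.4
```

Emit:
{"fn": "play_rows", "kwargs": {"moves": [0,4,0,0,0,0,0,0,8,0,0,0,0,0,0,12,0,0,0,0,0]}}

```text
clock: 11.25
position: [0.583, -0.0312, 0.062]
tcp_rot: [2.346, 2.086, -0.002]
contact_force: [-3.2, -3.9, 8.9]
finger_gap: 0.0002
finger_force: 4.3
```

Emit:
{"fn": "play_rows", "kwargs": {"moves": [0,4,0,0,0,0,0,0,8,0,0,0,0,0,0,12,0,0,0,0,0,0,12,0,0,0,0,0]}}

```text
clock: 11.75
position: [0.5847, -0.0177, 0.0617]
tcp_rot: [2.345, 2.088, 0.0]
contact_force: [-2.5, -1.3, 6.7]
finger_gap: -0.0003
finger_force: 3.3
```

```bash
cat > jaw.py <<'E'
from h import *
import sys
go([.58,-.05,.065],-6.4)
im=imaging.grab_frame('side');cv2.imwrite(f'pics/{sys.argv[1]}.png',cv2.resize(im[220:370,290:440],(600,600),interpolation=cv2.INTER_CUBIC))
for c in('side','top'):
  if c=='top': imaging.grab_frame('top')
  for t in('jaw_face','board_stack'):
    print(c,t,[(np.round(d['location'],4).tolist(),round(d['confidence'],2)) for d in spotter.boxes_of(c,t)][:3])
E
python3 jaw.py j1
```

```text
shift mm [-32.6  -0.9  -3.3] turn deg [ 0.1  0.1 -0.3] t 11.75 pos [ 0.5847 -0.0177  0.0617] yaw -6.65 F [-2.5 -1.3  6.7] gap -0.0003
side jaw_face [([0.5713, 0.0377, 0.0381], 0.67)]
side board_stack [([0.583, 0.0966, 0.0373], 0.86), ([0.5444, 0.3964, 0.0286], 0.81)]
top jaw_face [([0.5894, 0.0421, 0.0348], 0.93), ([0.5772, -0.009, 0.0497], 0.46)]
top board_stack [([0.6558, 0.4014, 0.029], 0.74), ([0.5441, 0.4016, 0.0242], 0.64), ([0.6004, 0.0948, 0.0396], 0.57)]
```

The jaw has closed about 8 mm. Repeating the sweep.

Emit:
{"fn": "play_rows", "kwargs": {"moves": [0,0,0,-8,0,0,0,0,-12,0,-9,0,0,0,0,-25,0,-9,0,0,0,0,-25,0,-3,0,0,0,0,-25,0,0,0,0,0,0,-25,0,0,0,0,0,0,-20,0,0,0,0,0,0,-15,0,0,0,0,0,0,-10,0,0,0,0,0,0,-5,0,0,0,0,0,0,0,0,0,0,0,0,0,0,0,0,0,0,0]}}

```text
clock: 13.55
position: [0.5845, -0.0164, 0.0614]
tcp_rot: [2.345, 2.09, 0.0]
contact_force: [-2.7, -0.5, 8.5]
finger_gap: 0.0001
finger_force: 4.1
```

Emit:
{"fn": "play_rows", "kwargs": {"moves": [0,0,0,-8,0,0,0,0,-12,0,-9,0,0,0,0,-25,0,-9,0,0,0,0,-25,0,-3,0,0,0,0,-25,0,0,0,0,0,0,-25,0,0,0,0,0,0,-20,0,0,0,0,0,0,-15,0,0,0,0,0,0,-10,0,0,0,0,0,0,-5,0,0,0,0,0,0,0,0,0,0,0,0]}}

```text
clock: 14.92
position: [0.5837, -0.0228, 0.0619]
tcp_rot: [2.344, 2.083, -0.009]
contact_force: [-3.9, -8.6, 10.0]
finger_gap: -0.0
finger_force: 5.2
```

```bash
python3 jaw.py j2
```

```text
shift mm [-27.5  -0.5  -2.9] turn deg [ 0.   0.5 -0.4] t 14.93 pos [ 0.5837 -0.0228  0.0619] yaw -6.76 F [-3.9 -8.6 10. ] gap -0.0
side jaw_face [([0.5733, 0.0539, 0.0321], 0.73)]
side board_stack [([0.544, 0.3927, 0.0296], 0.72), ([0.5907, 0.1114, 0.0379], 0.59), ([0.6473, 0.3961, 0.0283], 0.56)]
top jaw_face [([0.5941, 0.054, 0.0348], 0.98), ([0.7637, -0.0175, 0.0092], 0.51)]
top board_stack [([0.5999, 0.0961, 0.0389], 0.98), ([0.6551, 0.4041, 0.0292], 0.85), ([0.5448, 0.3988, 0.0236], 0.61)]
```

View pics/j2.png

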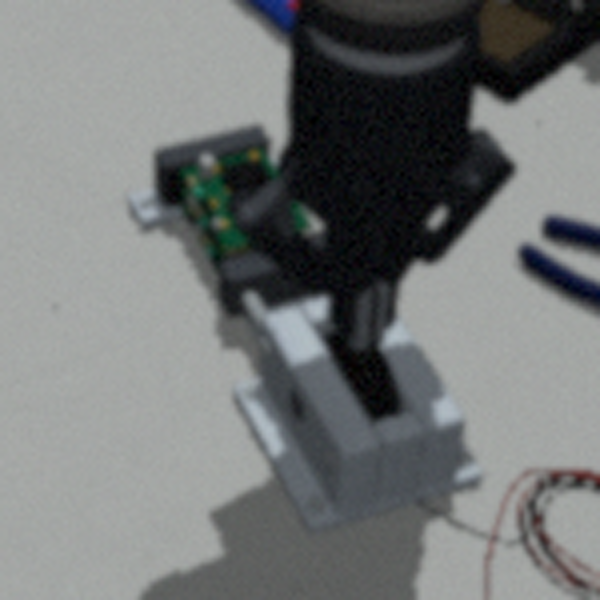

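The jaw appears close to the stack and the rim force has risen to 8.6 N. I'll do another sweep to be firm.

Emit:
{"fn": "play_rows", "kwargs": {"moves": [0,3,0,0,0,0,0,0,5,0,0,0,0,0,0,5,0,0,0,0,0]}}

```text
clock: 15.6
position: [0.5855, -0.0129, 0.0608]
tcp_rot: [2.345, 2.087, 0.0]
contact_force: [-0.2, -2.1, 2.5]
finger_gap: -0.0001
finger_force: 1.1
```

Emit:
{"fn": "play_rows", "kwargs": {"moves": [0,0,0,-9,0,0,0,0,-15,0,-9,0,0,0,0,-28,0,-9,0,0,0,0,-28,0,-3,0,0,0,0,-28,0,0,0,0,0,0,-28,0,0,0,0,0,0,-24,0,0,0,0,0,0,-20,0,0,0,0,0,0,-16,0,0,0,0,0,0,-12,0,0,0,0,0,0,-8,0,0,0,0,0]}}

```text
clock: 16.98
position: [0.585, -0.0259, 0.062]
tcp_rot: [2.344, 2.08, -0.005]
contact_force: [-1.5, -8.6, 7.2]
finger_gap: -0.0
finger_force: 3.8
```

Emit:
{"fn": "play_rows", "kwargs": {"moves": [0,4,0,0,0,0,0,0,8,0,0,0,0,0,0,8,0,0,0,0,0,0,8,0,-10,0,0,0,0,-30,0,-60,0,0,0,0,-60,0,-110,0,0,0,0,-60,0,-130,0,0,0,0,-60,0,-130,0,0,0]}}

```text
clock: 17.98
position: [0.5783, -0.079, 0.1924]
tcp_rot: [2.344, 2.088, 0.006]
contact_force: [0.5, -0.6, -0.1]
finger_gap: -0.0002
finger_force: 0.0
```

```bash
python3 jaw.py j3
python3 - <<'E'
from h import *
w=imaging.grab_frame('wrist');s=cv2.imread('pics/j3.png');t=imaging.grab_frame('top')
can=np.hstack([cv2.resize(w[0:240,220:420],(400,480),interpolation=cv2.INTER_CUBIC),cv2.resize(s,(400,480))])
cv2.imwrite('pics/j3c.png',can)
E
```

```text
shift mm [ 28.8  -2.1 127.4] turn deg [ 0.2 -0.1 -0.2] t 17.98 pos [ 0.5783 -0.079   0.1924] yaw -6.61 F [ 0.5 -0.6 -0.1] gap -0.0002
side jaw_face [([0.5905, 0.0534, 0.0352], 0.57)]
side board_stack [([0.5918, 0.0988, 0.0377], 0.97), ([0.5447, 0.3923, 0.0275], 0.86), ([0.6498, 0.3993, 0.0281], 0.75)]
top jaw_face [([0.5919, 0.0538, 0.0321], 0.9)]
top board_stack [([0.5975, 0.1005, 0.0379], 0.89), ([0.6517, 0.4023, 0.0288], 0.72), ([0.5425, 0.3977, 0.0238], 0.62)]
```

View pics/j3c.png

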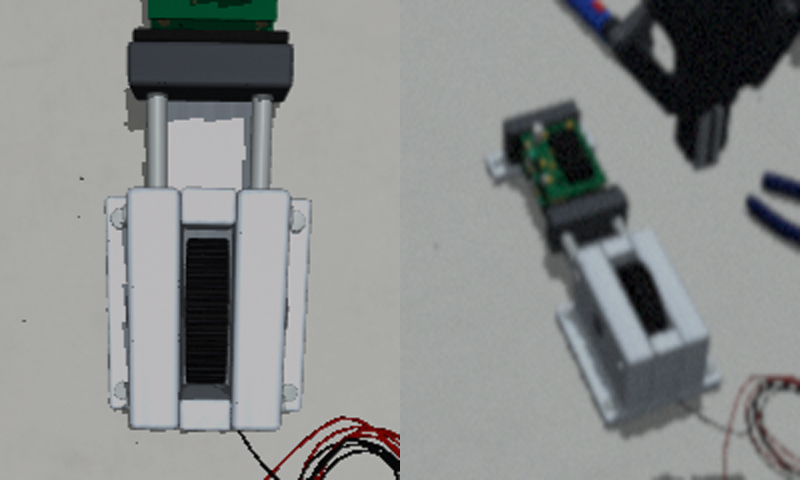

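The jaw touches the stack, and the stack looks seated against the fixed jaw. One more sweep with force readouts will verify that the clamp is firm.

Emit:
{"fn": "play_rows", "kwargs": {"moves": [0,20,0,60,0,0,0,0,40,0,105,0,0,0,0,40,0,124,0,0,0,0,40,0,128,0,0,0,0,40,0,130,0,0,0,0,40,0,130,0,0,0,0,43,0,130,0,0,0,0,46,0,130,0,0,0]}}

```text
clock: 19.38
position: [0.5795, -0.0364, 0.0618]
tcp_rot: [-2.346, -2.086, 0.009]
contact_force: [-8.3, -2.2, 14.7]
finger_gap: -0.0002
finger_force: 7.2
```

Emit:
{"fn": "play_rows", "kwargs": {"moves": [0,3,0,0,0,0,0,0,5,0,0,0,0,0]}}

```text
clock: 19.62
position: [0.5796, -0.035, 0.0619]
tcp_rot: [2.349, 2.084, -0.015]
contact_force: [-9.0, -7.6, 14.1]
finger_gap: 0.0001
finger_force: 6.9
```

Emit:
{"fn": "play_rows", "kwargs": {"moves": [0,3,0,0,0,0,0,0,5,0,0,0,0,0]}}

```text
clock: 19.88
position: [0.5801, -0.0338, 0.062]
tcp_rot: [2.349, 2.079, -0.019]
contact_force: [-7.9, -9.6, 12.5]
finger_gap: 0.0
finger_force: 6.2
```

The wheel is blocked: 9.6 N along the rim hardly moves it. The stack is firmly clamped, so I'll lift off.

Emit:
{"fn": "play_rows", "kwargs": {"moves": [0,0,0,-8,0,0,0,0,0,0,-60,0,0,0,0,-40,0,-110,0,0,0,0,-60,0,-140,0,0,0,0,-60,0,-140,0,0,0,0,-60,0,-140,0,0,0]}}

```text
clock: 20.62
position: [0.5763, -0.0811, 0.1991]
tcp_rot: [-2.342, -2.09, -0.0]
contact_force: [-0.1, 0.7, -0.8]
finger_gap: -0.0001
finger_force: 0.0
```

```bash
python3 jaw.py j4
python3 - <<'E'
from h import *
for t in('flux_jar','solder_sucker'): print(t,[(np.round(d['location'],3).tolist(),round(d['confidence'],2)) for d in spotter.boxes_of('top',t)][:2])
E
```

```text
shift mm [ 31.1   0.4 134.2] turn deg [-0.1 -0.1 -0.1] t 20.62 pos [ 0.5763 -0.0811  0.1991] yaw -6.51 F [-0.1  0.7 -0.8] gap -0.0001
side jaw_face [([0.5884, 0.0533, 0.0334], 0.88)]
side board_stack [([0.5927, 0.0965, 0.0362], 0.8), ([0.5446, 0.3942, 0.0252], 0.69), ([0.6494, 0.4005, 0.027], 0.65)]
top jaw_face [([0.5914, 0.0541, 0.032], 0.82)]
top board_stack [([0.6571, 0.4064, 0.0265], 0.84), ([0.6027, 0.0991, 0.0388], 0.81), ([0.5445, 0.4014, 0.0245], 0.78)]
flux_jar [([0.472, 0.268, 0.049], 0.96)]
solder_sucker [([0.711, 0.254, 0.016], 0.81)]
```

View pics/j4.png

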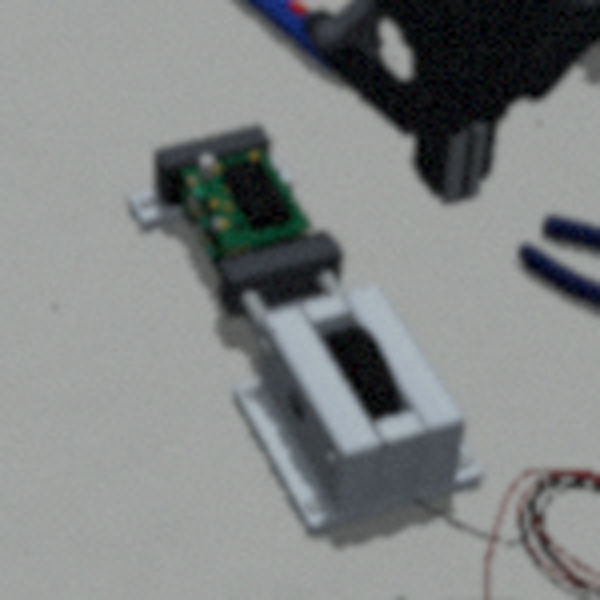

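The stack sits between the fixed jaw at (212,150) and the moving jaw at (280,265) with no gap showing. The gripper is clear of everything.

```bash
python3 -c "
from bench import bot
print(bot.close_job())"
```

```text
the job is handed in; nothing more can be done
None
```

The green board stack stands in the bay, clamped against the fixed jaw by the wheel alone: at the end about 9.6 N along the rim hardly moved the wheel. The gripper is clear and the job was handed in at about 20.6 s; no verdict came back.

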